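Hold the blade carriage back from the grinding wheel at the red mark

TASK

The wheel of the bench grinder is to be dressed, so the blade has to be held away from it. Slide the clear guard window over the blade carriage fully open (away from the robot), then take the carriage's upright handle, pull the spring-loaded carriage away from the wheel until its pointer is in line with the red mark on the scale, and keep it there: finish while still holding the carriage still at the mark, since it springs back if let go. Leave the guard open and do not disturb the loose things on the bench.

Things in the scene. Friction and masses are not known exactly. Their poses are not given: they have to be found in the camera images.
- fixture: fixed grinding fixture: grey base plate with green grinder, slideway, scale. Origin on the bench under the middle of the slideway. Its +y = direction the carriage is pulled, away from the wheel; its +x (roughly away from the robot) = direction the guard opens. Wheel and motor (to 185 mm high) stand at y below -210 mm; yellow guard tracks along x at y = +-190 mm, 134 mm high; free between them under the guard.
- guard (a joint): travel of the clear window in a yellow frame (130 mm in x, 380 mm in y, top 141 mm above the bench) along the fixture's +x: 0 = shut over the carriage, 0.125 m = fully open at its stop. It may begin up to 30 mm ajar. About 1.5 N of friction; it stays where it is left.
- guard_knob (a point): grip point of the black upright round knob on the guard window, 24 mm in diameter, reaching from the window's top at 141 mm to 181 mm above the bench (this point is at 165 mm); it moves with the guard. Nothing stands next to it on the window.
- carriage: blue sliding block, 84 x 100 mm, top 51 mm above the bench, carrying handle, pointer and blade. Origin at bench level under the handle axis. It slides along the fixture's +y from home (blade at the wheel, where it starts) to a stop at 140 mm. A spring pulls it home with about 5 N at home, growing by 0.7 N per 10 mm (about 13 N at 120 mm).
- carriage_handle (a point): point on the axis of the carriage's upright round handle (black with a red band, 22 mm in diameter, from 51 up to 122 mm above the bench; this point at 100 mm). A blade clamp up to 68 mm above the bench stands 32 to 48 mm from the axis on its -y side. Moves with the carriage. With the guard shut the window covers it.
- carriage_pointer (a point): tip of the pointer (white plate with a black line) on the carriage's robot side, 51 mm above the bench, 66 mm from the handle axis towards the fixture's -x and at the same fixture y as that axis; moves with the carriage.
- red_mark (a point): tip of the red clip with a white line, 28 mm long, 14 mm wide (in y), fixed on the aluminium scale bar; tip 53 mm above the bench at fixture x = -77 mm; axes parallel to the fixture's. 50 to 120 mm of travel from the pointer's home. The carriage is at the mark when pointer and mark have the same fixture y.
- spanner: steel spanner about 160 mm long lying on the base plate behind the carriage (far side from the robot). Loose; leave alone. Origin at its underside.
- screwdriver: screwdriver with an orange handle, lying on the bench. Loose; leave alone. Origin at its underside.
- bolt_jar: jar with a red cap, 64 mm wide, 85 mm tall, standing left of the fixture (its +y side). Loose; leave alone. Origin at its underside.
- blank: flat steel blade blank 140 x 30 x 6 mm lying left of the fixture. Loose; leave alone. Origin at its underside.
- green_cup: green plastic cup, 72 mm wide, 90 mm tall. Loose; leave alone. Origin at its underside.
- brush: hand brush lying on the bench. Loose; leave alone. Origin at its underside.
- oil_bottle: green oil bottle with a red cap, 60 mm wide, 170 mm tall. Loose; leave alone. Origin at its underside.

How it is judged:
By the outcome, as a careful person would: the job done as asked, in the order asked, and still so for the second after the job is handed in, while the arm keeps its last pose, push and grip.
It also fails if it takes over 48 s, if anything falls off the work surface, if the arm or the gripper's body presses on something with over 40 N, if the wrist force passes 120 N, or if a joint passes its speed limit or range.

ROBOT

A 6-joint arm with a two-finger parallel gripper is mounted at the origin on the work surface. World frame = base frame: x ahead of the robot, y to its left, z up, the work surface at z = 0. Lengths are in m, angles in degrees, forces in N, time in s.
With the tool pointing down it reaches from about 0.3 to 0.75 m from the base axis. Payload 8.5 kg.
Tool frame: the origin (TCP) lies at the very end of the fingers, on their centre line; the grasp point (between the pads) lies 19 mm behind it; z points along the fingers, y is the line along which they close (so a half turn about z gives the same grasp; the last joint's range is limited). The gripper opens to 85 mm and grips with 20 to 120 N. Pads are 22 mm wide; open, the fingers measure 114 mm over their backs; the gripper's body (76 mm by 85 mm) begins 54 mm behind the grasp point. The pads swing forward as they close: fully open they stand 13 mm farther back than shut.
Start: joints at [-88.425, 21.807, 74.336, -0, 83.858, -12.336], TCP at [0.132, -0.534, 0.231] pointing down, gripper open.
Joint ranges: [-178.18, 178.18], [-50.72, 133.34], [12.68, 142.11], [-81.47, 261.47], [9.98, 163.14], [-165.26, 165.26]. Speed limits (degrees/s): [136.94, 136.94, 180, 180, 180, 180].

INTERFACE

Orientations are given as a 3x3 rotation matrix whose columns are the frame's x, y, z axes.
In Python, from rig import env, optics, spotter gives the robot as it stands.
- The arm moves only by the shell command python3 -m crank 'ROWS' [FORCE]. ROWS is JSON, one flat list of numbers, 5 for each row, row after row: the finger opening in cm, from 0 to 8.54, then the shift along the tool's x, y, z in cm, then the turn about the tool's z in rad. A call has exactly 8 rows; each row shifts and turns the commanded pose from where the row before left it, along the tool's axes as they then stand; what a row does not reach is not made up. A row lasts 1/12 s, in which the tool goes at most 41.7 mm and 7.16 degrees, less where a joint would pass 70% of its speed; a pose out of reach is approached as far as the arm can. A call is refused whole if a number of a shift passes 4.17 or a number of a turn 0.125, either way. A call with a gripper value outside its range is refused whole. The fingers move at their own pace and stop on an object; FORCE is the grip in N (left out, the last holds). Time passes only in rows, so rows that do not move let the fingers close, or fill a call up. It gives the time, the measured TCP pose, the force, the opening and the grip force at its end, in the units of the state.
- env.observe(): the state, without advancing time (a new reading comes with each control period).
- optics.get_image(name): name is "scene" or "top" or "wrist"; returns a dict with "color" (384x512x3 uint8, red, green, blue), "intrinsics" (3x3 intrinsics, pixels), "pose" (4x4, takes a point from camera to world coordinates). Camera axes: x right, y up, looking along -z (the intrinsics and any distortion apply to the point x, -y, -z); pixel columns grow to the right and rows downward; lengths in m; the calibration is good to about 2 mm. A picture is of the moment at which its call begins. There is no depth.
- env.close_job(): hands the job in; it is judged then, once.
Trained networks look in a picture, given as the dict that the camera call returned (one of the last four; its "shot" number tells which), for a name from the list of things; names that differ only in an ending like _2 or _b are one class to them, and where a whole thing is asked for, a point or a joint stands for the part that bears it (a point fixed in the world has none). Each returns a list of dicts, best first, with "score" (0 to 1); they miss things now and then, are a little off and sometimes report something else, mostly with a low value. They report only what shows in the picture. A call takes as long as a camera call.
- spotter.look_for(picture, query): "at" ([column, row] as shares, 0 to 1, of the picture: columns of its width, rows of its height, amid what is visible of it).
The state is a dict: "time_s": time; "q": joint angles; "qvel": joint speeds; "joint_efforts": joint torques, N m; "position": TCP position; "tool_rot": TCP orientation; "ft_force": force on the tool from outside, world axes, zero at the start; "wrist_torque": the same for the moment, N m; "grip_width": finger opening in m; "gripper_force": force on a finger pad.
Only numpy, scipy, OpenCV 4.12 (cv2) and the standard library are available. Lean on these libraries where they do the work, as an engineer would, in place of code of your own. Each camera call takes 0.05 s, during which the arm holds its last target. There are 200 camera calls.

## Working session

There is one attempt and no reset: what is moved stays moved. The work goes in short steps, Python scripts to look and compute and a shell command to move; the robot and the scene stay as the last step left them, time stands still between calls to the robot, and variables do not carry over. Pictures are saved under pics/ and viewed, at most 10 in all, crops included, and the job is handed in when it is done.

```bash
ls; mkdir -p pics
cat > h.py <<'E'
import numpy as np, cv2
from rig import env, optics, spotter
def ray(p,u,v):
    K=np.array(p["intrinsics"]);T=np.array(p["pose"])
    d=np.linalg.inv(K)@[u,v,1]; d=np.array([d[0],-d[1],-d[2]])
    return T[:3,3],T[:3,:3]@d
def atz(p,u,v,z):
    o,d=ray(p,u,v); return o+d*(z-o[2])/d[2]
def find(p,q,n=2):
    h,w=p["color"].shape[:2]
    return [(r["score"],r["at"][0]*w,r["at"][1]*h) for r in spotter.look_for(p,q)[:n]]
def proj(p,X):
    T=np.array(p["pose"]);K=np.array(p["intrinsics"])
    c=T[:3,:3].T@(np.array(X)-T[:3,3]); a=K@[c[0],-c[1],-c[2]]; return a[:2]/a[2]
def save(p,n,s=1.5):
    cv2.imwrite(f"pics/{n}.png",cv2.resize(p["color"][:,:,::-1],None,fx=s,fy=s,interpolation=cv2.INTER_CUBIC))
E
python3 - <<'E'
from h import *
np.set_printoptions(precision=4,suppress=True)
s=env.observe(); print({k:np.array(v) for k,v in s.items()})
zs=dict(guard_knob=.165,carriage_handle=.1,carriage_pointer=.051,red_mark=.053,guard=.141,carriage=.05,fixture=.02,spanner=.01,screwdriver=.015,bolt_jar=.05,blank=.006,green_cup=.05,brush=.02,oil_bottle=.09)
for n in("top","scene"):
    p=optics.get_image(n); save(p,n); print(n,p.keys(),np.array(p["pose"]))
    for q,z in zs.items():
        for r in find(p,q): print(q,np.round(r,2),atz(p,r[1],r[2],z)[:2])
E
```

```text
pics
{'time_s': array(0.), 'q': array([-88.4254,  21.8419,  74.3866,  -0.0005,  83.8591, -12.3343]), 'qvel': array([-0.0001,  0.0098,  0.0446, -0.0051, -0.0361, -0.024 ]), 'joint_efforts': array([  0.0003, -44.8455, -23.1274,  -0.0002,   0.0049,   0.    ]), 'position': array([ 0.1322, -0.5336,  0.2307]), 'tool_rot': array([[ 0.9707,  0.2404, -0.0001],
       [ 0.2404, -0.9707,  0.0015],
       [ 0.0003, -0.0015, -1.    ]]), 'ft_force': array([-0.2456,  0.5329,  0.3104]), 'wrist_torque': array([-0.0025,  0.0118, -0.0001]), 'gripper_force': array(0.), 'grip_width': array(0.0851)}
top dict_keys(['color', 'intrinsics', 'pose', 'shot']) [[-0.0211  0.9985 -0.0506  0.4392]
 [-0.9998 -0.0213 -0.0036  0.0045]
 [-0.0047  0.0505  0.9987  1.2362]
 [ 0.      0.      0.      1.    ]]
guard_knob [  0.76 229.58 184.59] [0.5146 0.0804]
guard_knob [  0.58 260.61 178.71] [ 0.5303 -0.0132]
carriage_handle [  0.45 295.32 198.6 ] [ 0.4701 -0.123 ]
carriage_pointer [  0.47 290.41 197.61] [ 0.4751 -0.1123]
red_mark [  0.49 404.12 171.61] [ 0.5532 -0.4911]
red_mark [  0.18 355.38 259.51] [ 0.2677 -0.3195]
gu
[... 554 characters left out ...]
ntrinsics', 'pose', 'shot']) [[-0.5511 -0.7896  0.27    0.895 ]
 [ 0.8345 -0.5197  0.1834  0.2534]
 [-0.0045  0.3264  0.9452  1.5044]
 [ 0.      0.      0.      1.    ]]
guard_knob [  0.81 275.3  203.21] [0.527  0.0891]
guard [  0.91 276.99 203.6 ] [0.5182 0.0924]
fixture [  0.68 252.52 206.9 ] [0.553  0.0005]
spanner [  0.53 255.59 234.09] [0.6402 0.0734]
screwdriver [  0.55 226.82 114.89] [ 0.2525 -0.3407]
bolt_jar [  0.74 276.48 202.98] [0.492  0.0785]
bolt_jar [  0.5  312.99 280.9 ] [0.6775 0.3617]
blank [  0.5  331.42 247.41] [0.5159 0.3601]
green_cup [  0.63 172.49 123.8 ] [ 0.4365 -0.5024]
brush [  0.68 163.69 147.99] [ 0.5438 -0.4769]
oil_bottle [  0.85 383.8  251.21] [0.4399 0.528 ]
```

View pics/top.png

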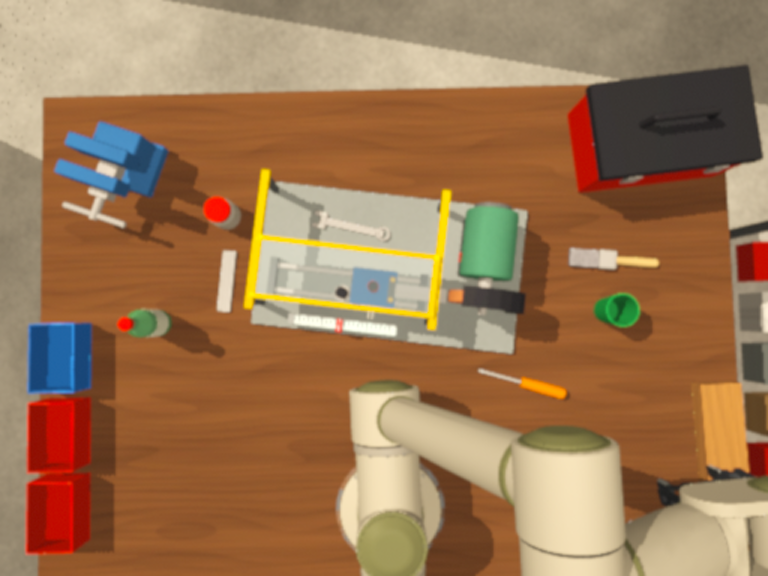

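View pics/scene.png

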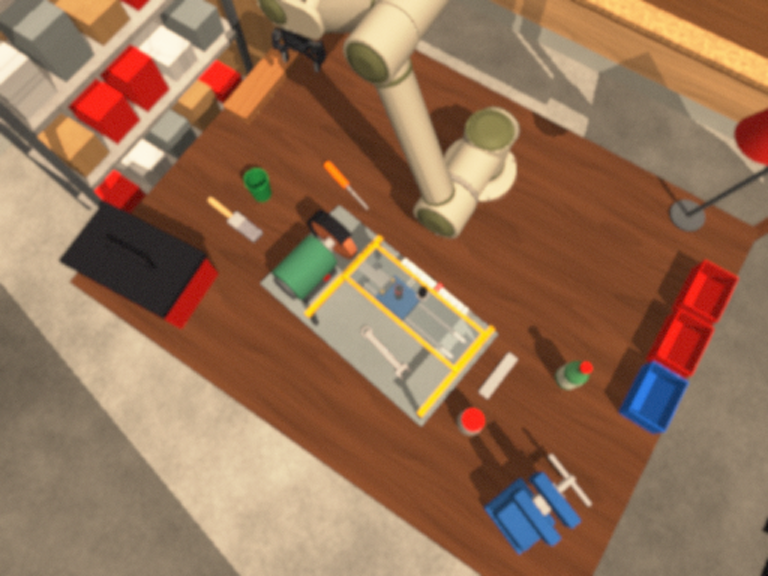

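The top view shows the knob at 1.5x pixel (342,293), the handle and carriage at about (371,287), the pointer at (371,312) and the red mark at (340,325). The left track runs (248,305)→(265,172), so the fixture is yawed about −7°. The scene view agrees, with the knob at (422,292) and the mark at (438,288).

Run:
```python
from h import *
np.set_printoptions(precision=4,suppress=True)
p=optics.get_image("top"); a=lambda u,v,z:atz(p,u/1.5,v/1.5,z)
for n,u,v,z in [("knob",342,293,.181),("carr",371,287,.051),("ptr",371,312,.051),("mark",340,325,.053),("trkA0",248,305,.134),("trkA1",265,172,.134),("trkB0",432,327,.134),("trkB1",446,192,.134)]:
    print(n,a(u,v,z))
for u,v in((265,172),(446,192)):pass
d=a(257,238,.134)-a(439,259,.134); print("yaw from y",-np.degrees(np.arctan2(d[0],d[1])))
for x in((248,305,265,172),(432,327,446,192)):
    d=a(x[2],x[3],.134)-a(x[0],x[1],.134); print("yaw from x",np.degrees(np.arctan2(d[1],d[0])))
p=optics.get_image("scene")
for n,u,v,z in [("knob",422,292,.181),("mark",438,288,.053)]: print(n,a(u,v,z))
```

```text
knob [0.4818 0.0845 0.181 ]
carr [0.4989 0.0299 0.051 ]
ptr [0.4437 0.031  0.051 ]
mark [0.4166 0.0998 0.053 ]
trkA0 [0.4631 0.2817 0.134 ]
trkA1 [0.7391 0.2439 0.134 ]
trkB0 [ 0.4101 -0.0951  0.134 ]
trkB1 [ 0.6887 -0.1314  0.134 ]
yaw from y -7.850089861066154
yaw from x -7.799196863021271
yaw from x -7.4151530326274875
knob [0.4907 0.092  0.181 ]
mark [0.4176 0.107  0.053 ]
```

```bash
python3 -m crank '[8.5,0,0,-0.8,0.094, 8.5,0,0,-0.8,0.094, 8.5,0,0,-0.8,0.094, 8.5,0,0,-0.6,0.095, 8.5,1.49,-3.69,0,0, 8.5,1.49,-3.69,0,0, 8.5,1.49,-3.69,0,0, 8.5,1.49,-3.69,0,0]'
python3 -m crank '[8.5,1.49,-3.69,0,0, 8.5,1.49,-3.69,0,0, 8.5,1.49,-3.69,0,0, 8.5,1.49,-3.69,0,0, 8.5,1.49,-3.69,0,0, 8.5,1.49,-3.69,0,0, 8.5,1.49,-3.69,0,0, 8.5,1.49,-3.69,0,0]'
python3 -m crank '[8.5,1.49,-3.69,0,0, 8.5,1.49,-3.69,0,0, 8.5,1.49,-3.69,0,0, 8.5,1.49,-3.69,0,0, 8.5,1.49,-3.69,0,0, 8.5,1.49,-3.69,0,0, 8.5,0,0,0,0, 8.5,0,0,0,0]'
python3 - <<'E'
from h import *
np.set_printoptions(precision=4,suppress=True)
s=env.observe(); print(s["time_s"],np.array(s["position"]),np.array(s["tool_rot"]),s["ft_force"])
p=optics.get_image("wrist"); save(p,"w1"); print(np.array(p["pose"]))
for q,z in dict(guard_knob=.165,carriage_handle=.1,carriage_pointer=.051,red_mark=.053).items():
    for r in find(p,q): print(q,np.round(r,2),atz(p,r[1],r[2],z)[:2])
E
```

```text
time_s: 2.27
position: [0.2115, -0.3939, 0.2612]
tool_rot: [[0.991, -0.135, 0.0], [-0.135, -0.991, 0.0], [0.0, -0.0, -1.0]]
ft_force: [1.8, 0.5, 0.2]
grip_width: 0.0848
gripper_force: 0.0
time_s: 2.93
position: [0.3691, -0.1171, 0.2616]
tool_rot: [[0.991, -0.134, 0.001], [-0.134, -0.991, -0.001], [0.001, 0.0, -1.0]]
ft_force: [-0.0, -0.1, 0.2]
grip_width: 0.085
gripper_force: 0.0
time_s: 3.6
position: [0.4871, 0.09, 0.2609]
tool_rot: [[0.991, -0.13, -0.001], [-0.13, -0.991, -0.0], [-0.001, 0.0, -1.0]]
ft_force: [-0.6, -1.1, -0.3]
grip_width: 0.0847
gripper_force: 0.0
3.6 [0.4871 0.09   0.2609] [[ 0.9915 -0.1304 -0.0007]
 [-0.1304 -0.9915 -0.    ]
 [-0.0007  0.0001 -1.    ]] [-0.5902 -1.0823 -0.2944]
[[-0.1298  0.9416  0.3107  0.5673]
 [-0.9915 -0.1232 -0.041   0.079 ]
 [-0.0003 -0.3134  0.9496  0.4032]
 [ 0.      0.      0.      1.    ]]
guard_knob [  0.8  254.62 128.41] [0.5325 0.0828]
```

View pics/w1.png

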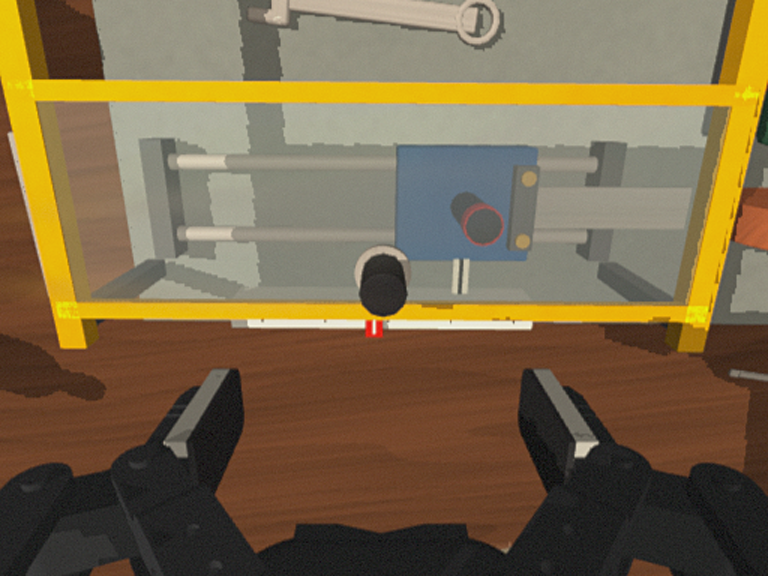

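The wrist view shows the knob top at 1.5x pixel (383,297) and its foot at (383,268). The handle top is at (482,225), the pointer line ends near (460,290), and the red mark's line is at (374,325).

Run:
```python
from h import *
np.set_printoptions(precision=4,suppress=True)
p=optics.get_image("wrist"); a=lambda u,v,z:atz(p,u/1.5,v/1.5,z)
P={n:a(u,v,z) for n,u,v,z in [("knobtop",383,297,.181),("knobfoot",383,268,.141),("handle",482,225,.122),("ptr",460,292,.051),("mark",374.5,320,.053),("barL",50,311,.141),("barR",690,314,.141),("barL2",30,89,.141),("barR2",735,94,.141)]}
for k,v in P.items(): print(k,v)
d=P["barL2"]-P["barR2"];yaw=-np.arctan2(d[0],d[1]);print(np.degrees(yaw))
d=P["barL"]-P["barR"];print(np.degrees(-np.arctan2(d[0],d[1])))
R=np.array([[np.cos(yaw),-np.sin(yaw)],[np.sin(yaw),np.cos(yaw)]])
for k,v in P.items(): print(k,(R.T@(v[:2]-P["handle"][:2])))
s=env.observe();T=np.array(s["tool_rot"])
print("knob in tool cm",100*T.T@(P["knobtop"]-s["position"]))
```

```text
knobtop [0.4835 0.0861 0.181 ]
knobfoot [0.4861 0.0856 0.141 ]
handle [0.4988 0.0246 0.122 ]
ptr [0.4312 0.0323 0.051 ]
mark [0.4176 0.1011 0.053 ]
barL [0.4863 0.2824 0.141 ]
barR [ 0.4338 -0.0891  0.141 ]
barL2 [0.6044 0.2504 0.141 ]
barR2 [ 0.5537 -0.1041  0.141 ]
-8.141224541477817
-8.040760763059785
knobtop [-0.0238  0.0587]
knobfoot [-0.0212  0.0586]
handle [0. 0.]
ptr [-0.068 -0.002]
mark [-0.0911  0.0642]
barL [-0.0489  0.2534]
barR [-0.0482 -0.1218]
barL2 [0.0726 0.2384]
barR2 [ 0.0726 -0.1197]
knob in tool cm [-0.2941  0.1761  8.0571]
```

```bash
python3 -m crank '[8.5,-0.2,0.2,3.7,0, 8.5,0,0,3.7,0, 8.5,0,0,3.6,0, 8.5,0,0,0,0, 0,0,0,0,0, 0,0,0,0,0, 0,0,0,0,0, 0,0,0,0,0]' 40
python3 -m crank '[0,0,0,0,0, 0,0,0,0,0, 0,0,0,0,0, 0,0,0,0,0, 0,0,0,0,0, 0,0,0,0,0, 0,0,0,0,0, 0,0,0,0,0]' 40
```

```text
time_s: 4.57
position: [0.4855, 0.0867, 0.1532]
tool_rot: [[0.991, -0.134, 0.004], [-0.134, -0.991, -0.0], [0.004, -0.0, -1.0]]
ft_force: [-0.5, -0.4, -0.7]
grip_width: 0.0385
gripper_force: 0.0
time_s: 5.23
position: [0.4857, 0.0889, 0.1532]
tool_rot: [[0.991, -0.133, 0.005], [-0.133, -0.991, 0.004], [0.004, -0.005, -1.0]]
ft_force: [1.6, 12.6, 6.7]
grip_width: 0.0228
gripper_force: 40.2
```

```bash
python3 -m crank '[0,0.8,-0.2,0,0, 0,1.2,0,0,0, 0,1.5,0,0,0, 0,1.5,0,0,0, 0,1.5,0,0,0, 0,1.3,0,0,0, 0,0.8,0,0,0, 0,0.4,0,0,0]' 40
python3 -m crank '[0,0.3,0,0,0, 0,0.3,0,0,0, 0,0.3,0,0,0, 0,0.3,0,0,0, 0,0,0,0,0, 0,0,0,0,0, 0,0,0,0,0, 0,0,0,0,0]' 40
```

```text
time_s: 5.9
position: [0.5757, 0.0766, 0.1532]
tool_rot: [[0.991, -0.134, 0.004], [-0.134, -0.991, -0.0], [0.004, -0.0, -1.0]]
ft_force: [-1.2, -1.2, 7.9]
grip_width: 0.0227
gripper_force: 40.3
time_s: 6.57
position: [0.5871, 0.075, 0.1532]
tool_rot: [[0.991, -0.134, 0.004], [-0.134, -0.991, -0.0], [0.004, -0.0, -1.0]]
ft_force: [1.5, -1.3, 6.0]
grip_width: 0.0228
gripper_force: 40.1
```

```bash
python3 -m crank '[0,0.25,0,0,0, 0,0.25,0,0,0, 0,0.25,0,0,0, 0,0.25,0,0,0, 0,0.2,0,0,0, 0,0,0,0,0, 0,0,0,0,0, 0,0,0,0,0]' 40
```

```text
time_s: 7.23
position: [0.5965, 0.0737, 0.1531]
tool_rot: [[0.991, -0.134, -0.002], [-0.134, -0.991, -0.0], [-0.002, 0.0, -1.0]]
ft_force: [-11.2, -1.2, 11.6]
grip_width: 0.0232
gripper_force: 40.8
```

```bash
python3 -m crank '[0,0.15,0,0,0, 0,0.1,0,0,0, 0,0,0,0,0, 8.5,0,0,0,0, 8.5,0,0,0,0, 8.5,0,0,0,0, 8.5,0,0,0,0, 8.5,0,0,0,0]' 40
python3 -m crank '[8.5,0,0,0,0, 8.5,0,0,-2,0, 8.5,0,0,-4,0, 8.5,0,0,-4,0, 8.5,0,0,0,0, 8.5,0,0,0,0, 8.5,-3,1.5,0,0, 8.5,-3,1.5,0,0]' 40
python3 - <<'E'
from h import *
p=optics.get_image("wrist"); save(p,"w2")
s=env.observe(); print(s["position"],s["grip_width"])
E
```

```text
time_s: 7.9
position: [0.6006, 0.0731, 0.1513]
tool_rot: [[0.991, -0.134, 0.0], [-0.134, -0.991, -0.0], [0.0, -0.0, -1.0]]
ft_force: [0.2, -0.1, 0.8]
grip_width: 0.0815
gripper_force: 0.0
time_s: 8.57
position: [0.536, 0.0514, 0.249]
tool_rot: [[0.991, -0.133, -0.003], [-0.133, -0.991, 0.0], [-0.003, 0.0, -1.0]]
ft_force: [-0.1, -0.5, 0.3]
grip_width: 0.0849
gripper_force: 0.0
[0.52994598 0.05061274 0.24889545] 0.0848601423324871
```

View pics/w2.png

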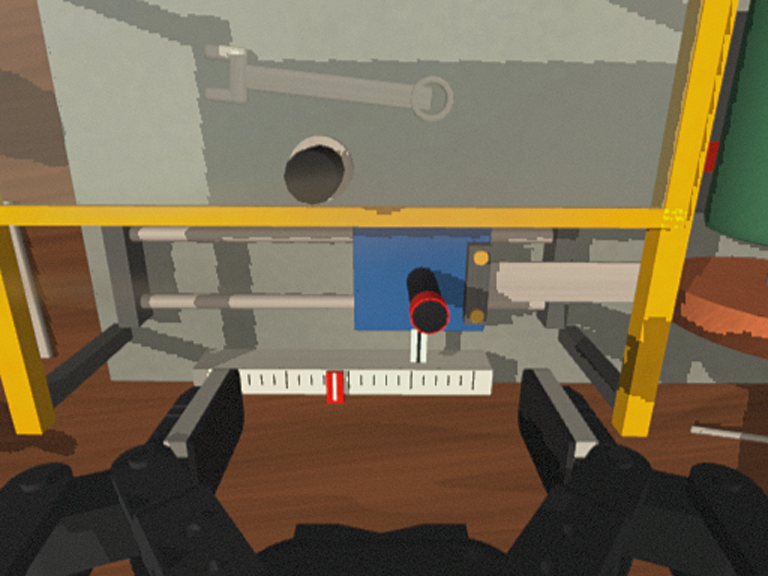

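The guard is open, with its knob at 1.5x pixel (318,172). The handle top is at (429,314), the pointer line tip at (419,360) and the red mark's line at (335,374). Next I'll measure with the arm settled.

```bash
cat > m.py <<'E'
from h import *
np.set_printoptions(precision=4,suppress=True)
def red(p):
    h=cv2.cvtColor(p["color"],cv2.COLOR_RGB2HSV)
    m=(((h[...,0]<5)|(h[...,0]>175))&(h[...,1]>190)&(h[...,2]>120)).astype(np.uint8)
    n,l,s,c=cv2.connectedComponentsWithStats(cv2.dilate(m,np.ones((3,3))))
    return [(s[i],c[i]) for i in range(1,n) if s[i][4]>25]
E
python3 - <<'E'
from m import *
optics.get_image("wrist");p=optics.get_image("wrist"); save(p,"w3")
s=env.observe(); print(s["position"])
for st,c in red(p): print(st,c, atz(p,*c,.115)[:2],atz(p,*c,.053)[:2])
c=p["color"][190:280,180:340,::-1]; cv2.imwrite("pics/w3c.png",cv2.resize(c,None,fx=5,fy=5,interpolation=cv2.INTER_CUBIC))
T=np.array(p["pose"]);print(repr(T));print(np.array(p["intrinsics"]))
E
```

```text
[0.5351 0.0512 0.2504]
[468  90  12  21 179] [473.1732  99.8436] [ 0.5709 -0.1388] [ 0.5614 -0.1787]
[272 190  27  29 320] [283.4062 201.2875] [0.502 0.027] [0.477  0.0242]
[216 244  14  23 276] [222.337  255.3116] [0.4537 0.0921] [0.4179 0.1038]
array([[-0.134 ,  0.9395,  0.3151,  0.6136],
       [-0.991 , -0.1271, -0.0427,  0.0396],
       [-0.0001, -0.318 ,  0.9481,  0.3918],
       [ 0.    ,  0.    ,  0.    ,  1.    ]])
[[322.6722   0.     253.5998]
 [  0.     322.6722 184.7861]
 [  0.       0.       1.    ]]
```

View pics/w3c.png

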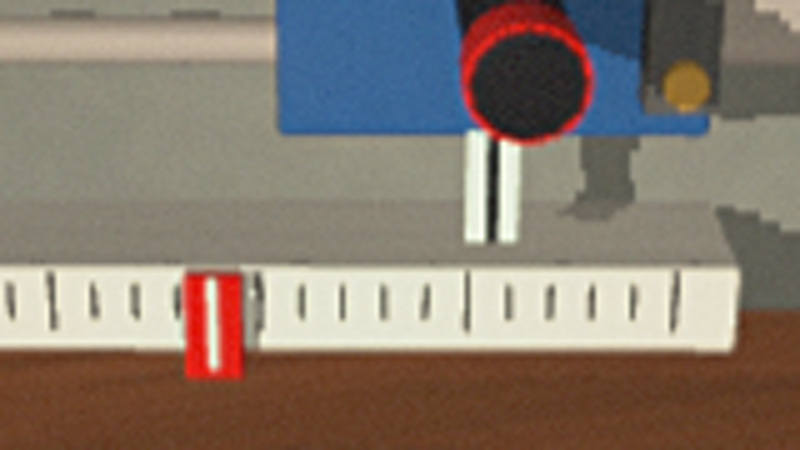

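The crop shows the handle top at (527,83), the pointer tip at (491,241) and the mark tip at (211,272), all in 5x crop pixels.

Run:
```python
from m import *
p=optics.get_image("wrist")
P={n:atz(p,180+u/5,190+v/5,z) for n,u,v,z in [("handle",527,83,.122),("ptr",491,241,.051),("mark",211,272,.053),("mark2",213.5,372,.053)]}
y=np.radians(-7.8);R=np.array([[np.cos(y),-np.sin(y)],[np.sin(y),np.cos(y)]])
for k,v in P.items(): print(k,v,R.T@(v[:2]-P["handle"][:2])*1000)
s=env.observe();T=np.array(s["tool_rot"]);print(T)
print("handle tool cm",100*T.T@(P["handle"]-s["position"]), "tcp z",s["position"][2])
```

```text
handle [0.5019 0.0263 0.122 ] [0. 0.]
ptr [0.4332 0.0353 0.051 ] [-69.2523  -0.3748]
mark [0.435  0.1018 0.053 ] [-76.4899  65.7532]
mark2 [0.4082 0.1057 0.053 ] [-103.6163   65.9376]
[[ 0.9909 -0.1344 -0.0012]
 [-0.1344 -0.9909  0.0002]
 [-0.0012 -0.0001 -1.    ]]
handle tool cm [-3.0694  2.9483 12.8689] tcp z 0.250654886755559
```

```bash
python3 -m crank '[8.5,-1.5,1.5,0,0, 8.5,-1.6,1.5,0,0, 8.5,0,0,2,0, 8.5,0,0,3.7,0, 8.5,0,0,3.7,0, 8.5,0,0,3.7,0, 8.5,0,0,3.6,0, 8.5,0,0,0,0]' 60
python3 -m crank '[8.5,0,0,0,0, 0,0,0,0,0, 0,0,0,0,0, 0,0,0,0,0, 0,0,0,0,0, 0,0,0,0,0, 0,0,0,0,0, 0,0,0,0,0]' 60
```

```text
time_s: 9.43
position: [0.4996, 0.0265, 0.0783]
tool_rot: [[0.991, -0.134, -0.012], [-0.134, -0.991, 0.002], [-0.012, -0.001, -1.0]]
ft_force: [-0.4, -0.2, -1.0]
grip_width: 0.0857
gripper_force: 0.0
time_s: 10.1
position: [0.5025, 0.0261, 0.0853]
tool_rot: [[0.991, -0.134, 0.002], [-0.134, -0.991, 0.0], [0.002, -0.0, -1.0]]
ft_force: [-1.1, 2.2, 6.7]
grip_width: 0.0207
gripper_force: 58.4
```

```bash
python3 -m crank '[0,0,-0.4,0,0, 0,0,-0.8,0,0, 0,0,-1.1,0,0, 0,0,-1.2,0,0, 0,0,-1.2,0,0, 0,0,-1.0,0,0, 0,0,-0.6,0,0, 0,0,-0.2,0,0]' 80
python3 -m crank '[0,0,0,0,0, 0,0,0,0,0, 0,0,0,0,0, 0,0,0,0,0, 0,0,0,0,0, 0,0,0,0,0, 0,0,0,0,0, 0,0,0,0,0]' 80
python3 - <<'E'
from m import *
p=optics.get_image("wrist"); np.savez("w4",**{k:np.array(p[k]) for k in("pose","intrinsics")})
print(env.observe()["position"])
m=proj(p,(.435,.1018,.053)); print(m)
x,y=int(m[0])-80,int(m[1])-55; x=max(x,0);y=min(max(y,0),284); print(x,y)
c=p["color"][y:y+100,x:x+160,::-1]; cv2.imwrite("pics/w4c.png",cv2.resize(c,None,fx=5,fy=5,interpolation=cv2.INTER_CUBIC))
E
```

```text
time_s: 10.77
position: [0.5113, 0.0898, 0.0854]
tool_rot: [[0.991, -0.133, 0.002], [-0.133, -0.991, -0.002], [0.002, 0.002, -1.0]]
ft_force: [-1.8, -10.7, 6.7]
grip_width: 0.0202
gripper_force: 78.1
time_s: 11.43
position: [0.5112, 0.089, 0.0854]
tool_rot: [[0.991, -0.134, 0.001], [-0.134, -0.991, -0.002], [0.002, 0.002, -1.0]]
ft_force: [-2.7, -8.6, 6.4]
grip_width: 0.0203
gripper_force: 78.1
[0.5112 0.089  0.0854]
[249.0175 327.9556]
169 272
```

View pics/w4c.png

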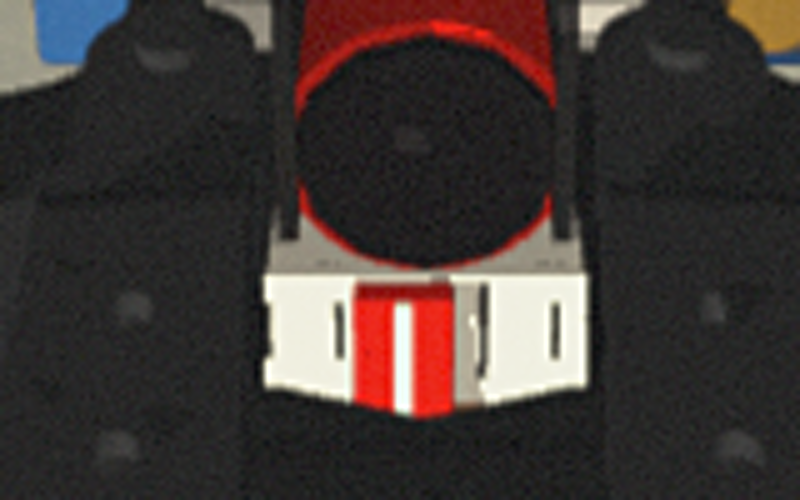

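The pointer is hidden behind the handle top, at crop (425,150). The mark line tip is at (402,300). I'll get the offset from geometry and check whether the scene or top camera sees the pointer.

Run:
```python
from m import *
p=optics.get_image("wrist")
H=atz(p,169+85,272+30,.122);M=atz(p,169+402/5,272+295/5,.053);M2=atz(p,169+403/5,272+410/5,.053)
print(H,M,M2,env.observe()["position"])
for yw in(-7.5,-7.8,-8.1):
    y=np.radians(yw);n=np.array([-np.sin(y),np.cos(y)]); print(yw,1000*n@(M-H)[:2],1000*n@(M-env.observe()["position"])[:2])
im=[]
for n in("scene","top"):
    p=optics.get_image(n); u,v=proj(p,M).astype(int); c=p["color"][v-30:v+30,u-40:u+40,::-1]; print(n,u,v)
    im.append(cv2.resize(c,None,fx=5,fy=5,interpolation=cv2.INTER_CUBIC))
cv2.imwrite("pics/st.png",np.hstack(im))
```

```text
[0.5087 0.0888 0.122 ] [0.4325 0.1019 0.053 ] [0.4131 0.1044 0.053 ] [0.5112 0.089  0.0854]
-7.5 3.0573995498481286 2.511469367174002
-7.8 2.652729577592293 2.093713988825674
-8.1 2.247986879415065 1.6759012102507052
scene 289 194
top 225 211
```

View pics/st.png

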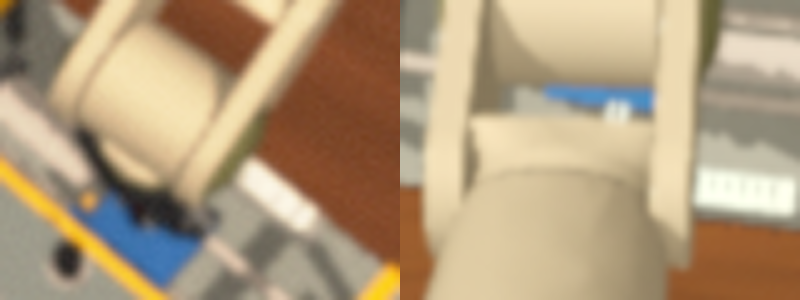

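```bash
python3 -m crank '[0,0,-0.15,0,0, 0,0,-0.1,0,0, 0,0,0,0,0.06, 0,0,0,0,0.1, 0,0,0,0,0.1, 0,0,0,0,0.1, 0,0,0,0,0.04, 0,0,0,0,0]' 80
python3 -m crank '[0,0,0,0,0, 0,0,0,0,0, 0,0,0,0,0, 0,0,0,0,0, 0,0,0,0,0, 0,0,0,0,0, 0,0,0,0,0, 0,0,0,0,0]' 80
python3 - <<'E'
from m import *
p=optics.get_image("wrist")
print(env.observe()["position"])
m=proj(p,(.4325,.1019,.053)); print(m)
x,y=int(m[0])-80,int(m[1])-65; x=max(x,0);y=min(max(y,0),284); print(x,y)
c=p["color"][y:y+100,x:x+160,::-1]; cv2.imwrite("pics/w5c.png",cv2.resize(c,None,fx=5,fy=5,interpolation=cv2.INTER_CUBIC))
E
```

```text
time_s: 12.3
position: [0.5116, 0.0913, 0.0853]
tool_rot: [[0.859, -0.512, 0.001], [-0.512, -0.859, -0.002], [0.002, 0.001, -1.0]]
ft_force: [-1.4, -9.9, 5.9]
grip_width: 0.0202
gripper_force: 81.4
time_s: 12.97
position: [0.5117, 0.0913, 0.0853]
tool_rot: [[0.86, -0.511, 0.002], [-0.511, -0.86, -0.002], [0.002, 0.001, -1.0]]
ft_force: [-2.6, -9.5, 5.8]
grip_width: 0.0202
gripper_force: 81.4
[0.5117 0.0913 0.0853]
[300.3063 323.6079]
220 258
```

View pics/w5c.png

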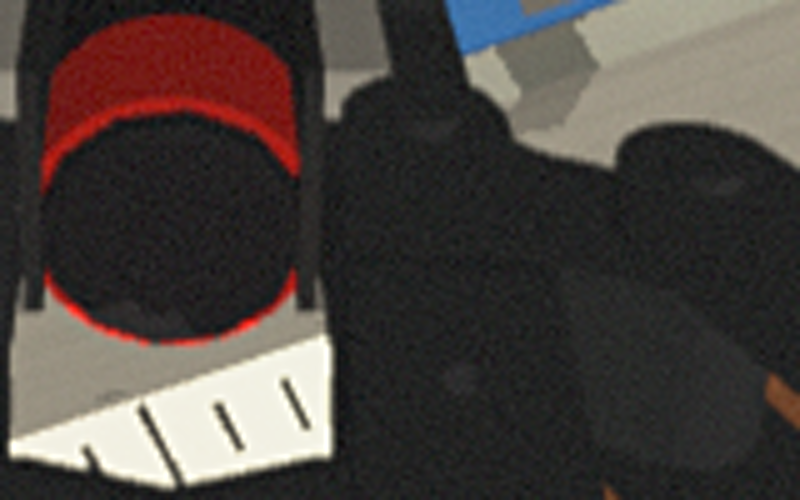

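The turned view shows only the handle, so it adds nothing. The earlier top crop did show the pointer plate, so I'll turn back and cross-check there.

```bash
python3 -m crank '[0,0,0,0,-0.06, 0,0,0,0,-0.1, 0,0,0,0,-0.1, 0,0,0,0,-0.1, 0,0,0,0,-0.04, 0,0,0,0,0, 0,0,0,0,0, 0,0,0,0,0]' 80
python3 - <<'E'
from m import *
w=optics.get_image("wrist"); s=env.observe()
for st,c in red(w): print("red",st,c)
p=optics.get_image("top")
h0=cv2.imread("pics/top.png")
a=cv2.resize(h0[300:340,285:405],None,fx=6.66,fy=6.66,interpolation=cv2.INTER_CUBIC) # 80x~27 px at 10x of first view
b=cv2.resize(p["color"][188:218,190:270,::-1],None,fx=10,fy=10,interpolation=cv2.INTER_CUBIC)
cv2.imwrite("pics/cmp.png",np.vstack([a[:,:799],b[:,:799]])); print(a.shape,b.shape)
y=np.radians(-7.8);n=np.array([-np.sin(y),np.cos(y)]);print(n@np.array(s["position"])[:2],s["position"])
E
```

```text
time_s: 13.68
position: [0.5097, 0.0917, 0.0851]
tool_rot: [[0.991, -0.135, -0.003], [-0.135, -0.991, -0.002], [-0.003, 0.002, -1.0]]
ft_force: [-10.4, -8.7, 10.0]
grip_width: 0.0205
gripper_force: 82.4
red [227 256  54  36 697] [252.9426 271.505 ]
red [228 306  11  13  57] [232.2807 312.4737]
red [270 308  10  11  50] [274.98 313.38]
red [242 326  23  30 556] [253.0108 340.1403]
(266, 799, 3) (300, 800, 3)
0.16006177281102563 [0.5097 0.0917 0.0851]
```

View pics/cmp.png

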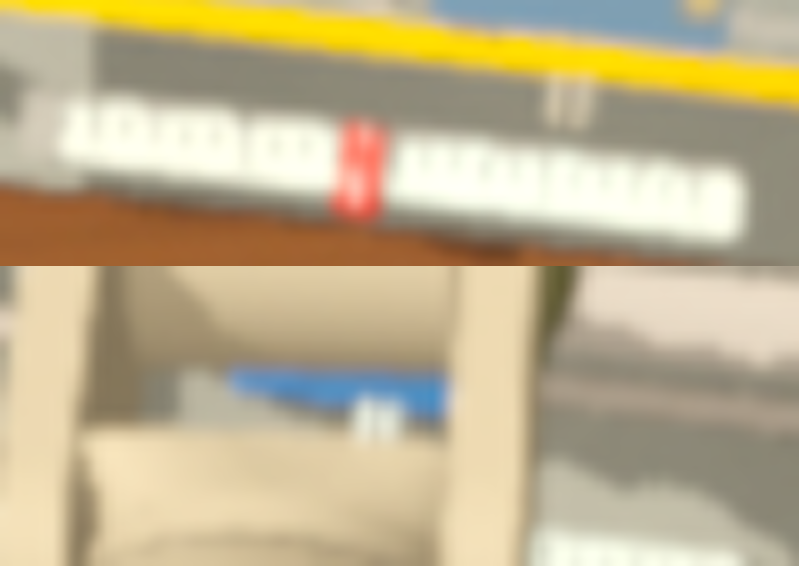

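In the cross-check picture the mark tip is at (362,120) in the upper strip. The pointer plate is centred at (380,418) in the lower strip.

Run:
```python
from m import *
p=optics.get_image("top")
M=atz(p,225.79,211.56,.053);M2=atz(p,225.25,220.9,.053);P=atz(p,227.55,202.75,.051);P0=atz(p,(570.5/6.66-.5+285.5)/1.5-.5,(100/6.66-.5+300.5)/1.5-.5,.051)
for yw in(-7.5,-7.8,-8.1):
    y=np.radians(yw);n=np.array([-np.sin(y),np.cos(y)]); print(yw,1000*n@(M-P)[:2],1000*n@(M2-P)[:2],"total",1000*n@(M-P0)[:2])
w=optics.get_image("wrist");H=atz(w,253.5,300,.122);s=env.observe();print(s["position"],s["ft_force"],H)
```

```text
-7.5 2.327704675593693 0.6070926414485394 total 67.56910323893617
-7.8 2.172879989561026 0.29121669647355447 total 67.4935494594862
-8.1 2.01799573292582 -0.024667232354277018 total 67.41614531028368
[0.5097 0.0917 0.0851] [-10.2168  -8.0557  10.2495] [0.5085 0.0915 0.122 ]
```

```bash
python3 -m crank '[0,-0.1,-0.03,0,0, 0,-0.1,-0.03,0,0, 0,0,0,0,0, 0,0,0,0,0, 0,0,0,0,0, 0,0,0,0,0, 0,0,0,0,0, 0,0,0,0,0]' 80
python3 - <<'E'
from m import *
w=optics.get_image("wrist");s=env.observe();y=np.radians(-7.8);n=np.array([-np.sin(y),np.cos(y)]);print(1000*n@np.array(s["position"])[:2],s["position"],s["ft_force"])
h=cv2.cvtColor(w["color"],cv2.COLOR_RGB2HSV)
m=((h[...,0]<5)|(h[...,0]>175))&(h[...,1]>150)&(h[...,2]>150)
for r in (332,334,338,342,346):
    c=np.flatnonzero(m[r,235:275])+235
    if len(c): print(r,c.min(),c.max(), 1000*n@atz(w,(c.min()+c.max())/2,r,.053)[:2])
e=[]
for r in (292,296,300,304,308):
    c=np.flatnonzero(m[r,215:290])+215
    if len(c): print("h",r,c.min(),c.max(),1000*n@atz(w,(c.min()+c.max())/2,r,.122)[:2])
save(w,"w6",1.5)
E
```

```text
time_s: 14.55
position: [0.5097, 0.0922, 0.0851]
tool_rot: [[0.991, -0.136, 0.001], [-0.136, -0.991, -0.002], [0.002, 0.002, -1.0]]
ft_force: [-1.1, -9.9, 4.8]
grip_width: 0.0203
gripper_force: 81.7
160.49945858035662 [0.5097 0.0922 0.0851] [-1.7985 -8.2431  4.5919]
332 245 264 159.3473584727302
334 245 264 159.34484061833655
338 245 263 159.67702653381826
342 245 263 159.67353534999486
346 245 263 159.6700102587182
h 308 229 229 169.7901478030551
```

View pics/w6.png

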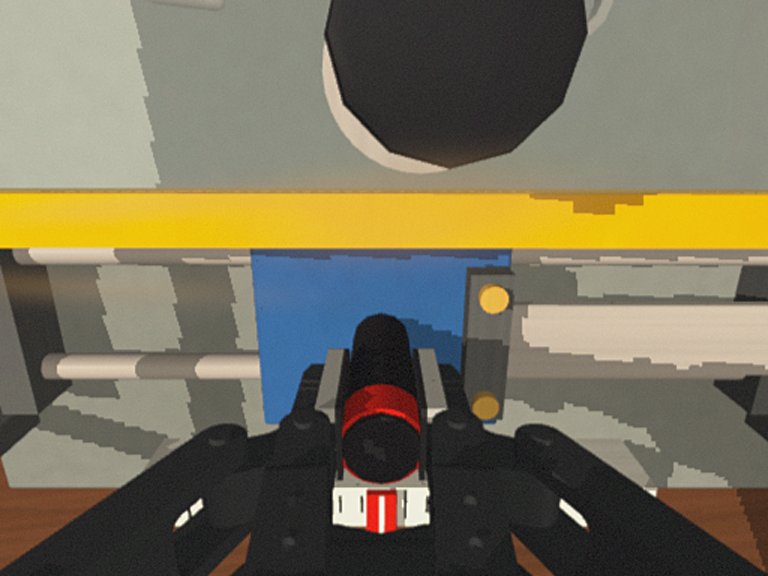

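The pointer is on the mark to within about 1 mm, the guard is open and the grip is steady, so I'm handing in.

```bash
python3 -c "
from rig import env
print(env.observe()['qvel']); print(env.close_job())"
```

```text
[ 0.07127736  0.0192833  -0.05422057 -0.02865631 -0.00754433 -0.034143  ]
the job is handed in; nothing more can be done
None
```

I handed the job in with the guard slid open to its stop and the arm still gripping the carriage about 66 mm from home, on the red mark to about 1 mm by my measurements (the top camera allows up to about 2 mm); none of the loose things was touched, as far as I could see.

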